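Third gear on the jar mill

ROBOT

A 6-joint arm with a two-finger parallel gripper is mounted at the origin on a cart in front of the work surface, level with it; the furniture and walls round the work are solid. World frame = base frame: x ahead of the robot, y to its left, z up, the work surface at z = 0. Lengths are in mm, angles in rad, forces in N, time in s.
With the tool pointing down it reaches from about 350 to 975 mm from the base axis. Payload 7.1 kg.
Tool frame: the origin (TCP) lies between the finger pads; the fingertips stand 19 mm ahead of it and the grasp point (between the pads) is the TCP (ctrl.tcp_to_tips is the distance from the TCP to the fingertips, in mm); z points along the fingers, y is the line along which they close (so a half turn about z gives the same grasp; the last joint's range is limited). The gripper opens to 88 mm and grips with 3 to 60 N. Pads are 20 mm wide; open, the fingers measure 115 mm over their backs; the gripper's body (75 mm by 178 mm) begins 61 mm behind the grasp point.
Start: joints at [1.253, 0.423, 1.63, -0, 1.089, -0.019], TCP at [183.952, 597.3, 241.675] pointing down, gripper open.
Joint ranges: [-3, 3], [-0.9, 2.11], [0.09, 2.58], [-1.31, 4.45], [0.11, 2.69], [-2.54, 2.54]. Speed limits (rad/s): [2.39, 2.39, 3.01, 3.14, 3.14, 3.14].

INTERFACE

Orientations are given as a rotation vector (axis times angle).
In Python, from workcell import status, optics, ctrl gives the robot as it stands. The module is installed in compiled form; this text tells all that it offers.
- The arm moves only by the shell command python3 -m inch 'ROWS'. ROWS is JSON, a list that holds one entry, the list of rows, each a list of 7 numbers: the shift along the tool's x, y, z in mm, then the turn, a rotation vector about the tool's x, y, z in rad, then the opening in per cent of the stroke, from 0 (shut) to 100 (fully open). A call has 1 to 20 rows; each row is the pose to reach, as a shift and turn from the pose commanded when the call began, along the tool's axes at that moment; what a row does not reach only later rows make up. A row lasts 1/10 s, in which the tool goes at most 50 mm and 8.59 degrees, less where a joint would pass 70% of its speed; a pose out of reach is approached as far as the arm can. A call with a gripper value outside its range is refused whole. The fingers move at their own pace and stop on an object; the grip force is fixed at half the most. Time passes only in rows, so rows that repeat a pose let the fingers close. It gives the time, the measured TCP pose, the force, the opening and the grip force at its end, in the units of the state.
- status.get_obs(): the state, without advancing time (a new reading comes with each control period).
- optics.get_image(name): name is "scene" or "top"; returns a dict with "frame" (480x640x3 uint8, red, green, blue), "fx", "fy", "cx", "cy" (pixels), "rvec" (rotation vector, rad) and "tvec" (3), from world to camera coordinates, as OpenCV has them. Camera axes: x right, y down, z forward; pixel columns grow to the right and rows downward; lengths in mm; the calibration is good to about 2 mm. A picture is of the moment at which its call begins. There is no depth.
- ctrl.close_job(): hands the job in; it is judged then, once.
The state is a dict: "t": time; "qpos": joint angles; "qvel": joint speeds; "joint_torque": joint torques, N m; "ee_pos": TCP position; "orientation": TCP orientation; "ft_force": force on the tool from outside, world axes, zero at the start; "moment": the same for the moment, N m; "width": finger opening in mm; "grasp_force": force on a finger pad.
Only numpy, scipy, OpenCV 4.12 (cv2) and the standard library are available. Lean on these libraries where they do the work, as an engineer would, in place of code of your own. Each camera call takes 0.05 s, during which the arm holds its last target. There are 200 camera calls.

TASK

Put the jar mill into third gear: push its black gear stick with the fingertips back or forward to the cross slot if it is not there already, across to the right-hand side of the H-shaped gate, then away from you, fully home into the far right slot (the third). Only push the stick, never pinch it between the fingers, and leave the jar on the rollers and the things standing round the mill where they are; at the end take the hand clear of everything.

Things in the scene. Friction and masses are not known exactly. Their poses are not given: they have to be found in the camera images.
- mill: Fixed bench-top jar mill: white housing, 131 mm along its x (-66 to 66), 341 mm along its y (73 at the left to -268). Console with the gear gate at its left, 89 mm high; roller bed with a jar at its right, up to 133 mm high. Origin: on the worktop below the gate's centre. x points forward (away from the operator), y left, z up; turned by up to 0.35 rad.
- gate (a point): Fixed. Centre of the H gate, on top of its steel plate, 89 mm up. Two columns along the mill's x, 16 mm left and right of here, each 54 mm long and 16 mm wide, joined at mid-length by a cross slot along y, 17 mm wide; rounded 14 mm tongues between the columns. First slot far left, second near left, third far right, fourth near right. The stick's 10 mm stem runs in it.
- knob (a point): Centre of the stick's black knob: upright block 28 x 28 mm, 55 mm tall, faces square to the mill. Stick pivots 16 mm above the worktop under the gate's centre; knob centre is 122 mm from the pivot: 138 mm up when upright (knob spans 111 to 166 mm). From the gate's centre it goes about 35 mm forward or back at the slot ends and 21 to 31 mm left or right in the columns.
- select (a joint): Sideways lean of the stick, rad: 0 upright, positive to the right (mill -y). Left column -0.25 to -0.17, where it starts; right column 0.17 to 0.25. Walls of the gate stop it; it can cross only with the stem in the cross slot. Friction keeps it where it is left; about 2 N at the knob moves it.
- shift (a joint): Lean of the stick along the columns, rad: 0 in the cross slot (free to cross within about 0.06 either way), positive forward (mill +x) to the far end stop at about 0.295; negative backward to about -0.295. Starts anywhere along the left column. Friction keeps it where it is left; about 2 N at the knob moves it.
- grinding_jar: Loose white jar with a steel lid, 64 mm in diameter and 100 mm long, lying across on the two rollers of the mill, axis along the mill's y, 170 mm right of the gate; origin at its centre, about 101 mm above the worktop. Leave alone.
- dropper_bottle: Loose amber dropper bottle, 42 mm wide and 105 mm tall, standing left of the mill; origin under its centre. Leave alone.
- stopper: Loose blue silicone stopper, 36 mm wide and 25 mm high, standing in front of the mill; origin under its centre. Leave alone.
- petri: Loose clear petri dish, 54 mm wide and 11 mm high, lying behind the mill; origin under its centre. Leave alone.

How it is judged:
By the outcome, as a careful person would: the job done as asked, in the order asked, and still so for the second after the job is handed in, with the robot touching nothing.
It also fails if it takes over 48 s, if anything falls off the work surface, if the arm or the gripper's body presses on something with over 40 N, if the wrist force passes 120 N, or if a joint passes its speed limit or range.

## Working session

There is one attempt and no reset: what is moved stays moved. The work goes in short steps, Python scripts to look and compute and a shell command to move; the robot and the scene stay as the last step left them, time stands still between calls to the robot, and variables do not carry over. Pictures are saved under pics/ and viewed, at most 10 in all, crops included, and the job is handed in when it is done.

```bash
mkdir -p pics; python3 - <<'E'
from workcell import status, optics, ctrl
import cv2
for n in("scene","top"):
    d=optics.get_image(n); cv2.imwrite(f"pics/{n}0.png",d["frame"][:,:,::-1])
    print(n,[round(float(d[k]),1) for k in("fx","fy","cx","cy")],d["rvec"],d["tvec"])
o=status.get_obs();print(o["ee_pos"],o["orientation"],o["width"],o["t"],ctrl.tcp_to_tips)
E
```

```text
scene [512.0, 512.0, 313.5, 240.9] [ 1.98566777 -0.43092726  0.30800666] [-424.30168011  218.11390489  594.29000915]
top [491.8, 491.8, 318.2, 232.5] [ 2.1073531  -2.13425637  0.16151737] [144.82490894 546.02981052 878.4275577 ]
[183.80119883 596.86819629 240.97267355] [-4.67557099e-01 -3.10639087e+00  2.17071011e-03] 88.03634300328928 0.1 19.0
```

View pics/scene0.png

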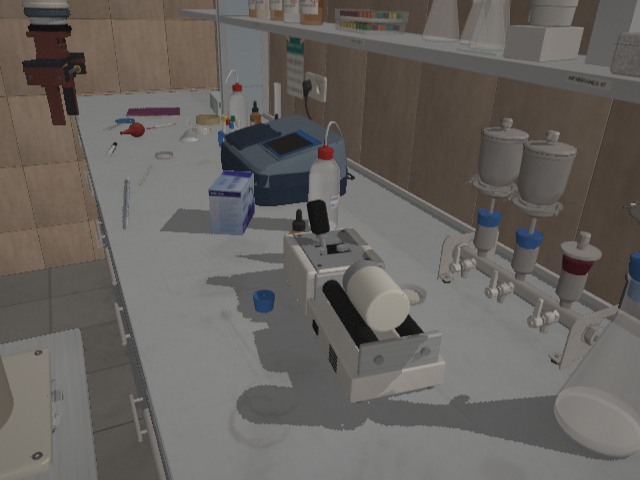

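View pics/top0.png

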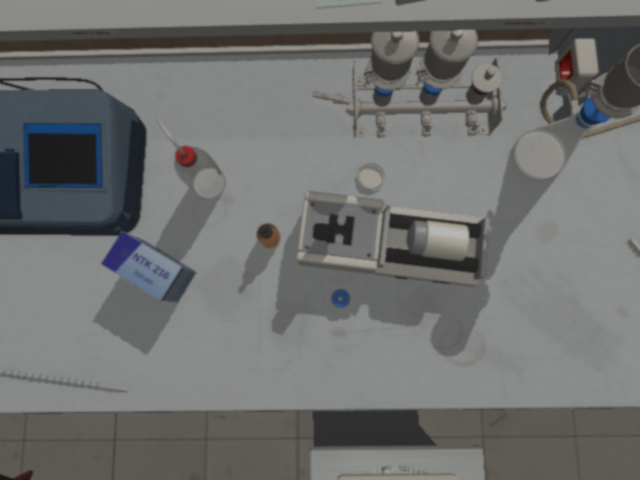

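The top view shows the mill: gate plate around (340,230), knob around (322,231), jar (440,240), bottle (268,235), stopper (341,298), petri (369,178). I'll zoom in on these.

```bash
python3 - <<'E'
import cv2,numpy as np
a=cv2.imread("pics/top0.png")[180:310,250:390]; b=cv2.imread("pics/scene0.png")[190:320,270:410]
f=lambda i:cv2.resize(i,(400,371),interpolation=cv2.INTER_CUBIC)
o=np.hstack([f(a),f(b)]); o=np.clip(o.astype(float)*1.5,0,255).astype('uint8'); cv2.imwrite("pics/z0.png",o)
E
```

```text
(no output)
```

View pics/z0.png

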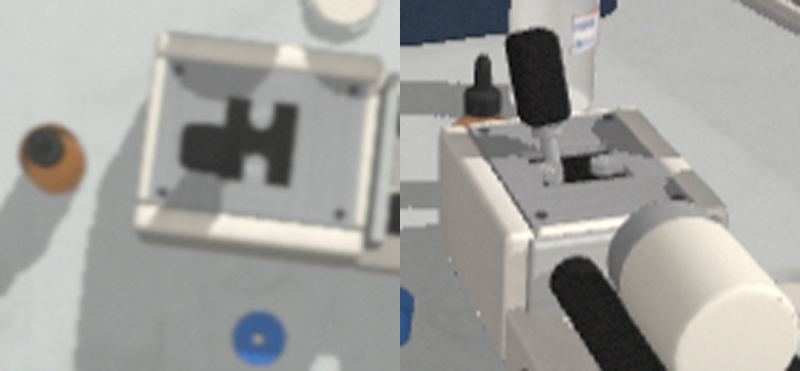

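Top view: gate centre at px ~(341,229.4), plate screws form a clear square; knob in the left column at px ~(323,232), and at (318,217) in the scene view.

```bash
cat > h.py <<'E'
import numpy as np,cv2
from workcell import status, optics, ctrl
def cam(d):
    K=np.array([[d["fx"],0,d["cx"]],[0,d["fy"],d["cy"]],[0,0,1]]);R=cv2.Rodrigues(np.array(d["rvec"],float))[0];return K,R,np.array(d["tvec"],float)
def onz(d,uv,z):
    K,R,t=cam(d);c=-R.T@t;r=R.T@np.linalg.inv(K)@[*uv,1];return c+r*(z-c[2])/r[2]
def tri(ds,uvs):
    A=[];b=[]
    for d,uv in zip(ds,uvs):
        K,R,t=cam(d);c=-R.T@t;r=R.T@np.linalg.inv(K)@[*uv,1];r/=np.linalg.norm(r);P=np.eye(3)-np.outer(r,r);A.append(P);b.append(P@c)
    x=np.linalg.lstsq(np.vstack(A),np.hstack(b),rcond=None)[0];return x
E
python3 - <<'E'
from h import *
t=optics.get_image("top");s=optics.get_image("scene")
S=[onz(t,(250+u/2.857,180+v/2.857),89)[:2] for u,v in((180,70),(355,90),(162,190),(340,214),(261,141),(241,140),(282,144))]
S=np.array(S);print(S.round(1)); c=S[:4].mean(0)
y=(S[0]+S[2]-S[1]-S[3])/2; x=(S[0]+S[1]-S[2]-S[3])/2
yaw=[np.arctan2(-y[0],y[1]),np.arctan2(x[1],x[0])];print(c,x,y,yaw)
k=tri([t,s],[(322.8,231.8),(318.3,216.6)]);print("knob",k)
a=np.mean(yaw);R=np.array([[np.cos(a),-np.sin(a)],[np.sin(a),np.cos(a)]])
print(R.T@(k[:2]-c))
for n,p,z in(("bottle",(268,235),50),("stopper",(341,298),20),("petri",(369,178),8),("jar",(440,240),120)):
  w=onz(t,p,z);print(n,w.round(),R.T@(w[:2]-c))
o=status.get_obs();T=cv2.Rodrigues(np.array(o["orientation"]))[0];print(T.round(3))
E
```

```text
[[592.8 145.9]
 [578.   35. ]
 [515.6 157.9]
 [498.9  46.7]
 [546.   95.2]
 [546.8 107.8]
 [543.8  82. ]]
[546.29612407  96.36784934] [ 78.12213804 -11.88162733] [ 15.75038197 111.07834535] [np.float64(-0.14085624717190545), np.float64(-0.15093372037875225)]
knob [535.07204876 127.87958296 132.39787462]
[-15.68594454  29.54522578]
bottle [544. 233.  50.] [-21.81848153 134.47571402]
stopper [426.  96.  20.] [-119.07393745  -17.42058094]
petri [664.  36.   8.] [125.75627411 -42.95425754]
jar [519. -74. 120.] [  -2.13053627 -172.19567114]
[[-0.956  0.294 -0.   ]
 [ 0.294  0.956 -0.001]
 [ 0.    -0.001 -1.   ]]
```

```bash
cat >> h.py <<'E'
YAW=-0.146;G=np.array([546.3,96.2])
def shift(*pts):
    o=status.get_obs();T=cv2.Rodrigues(np.array(o["orientation"]))[0];R=cv2.Rodrigues(np.array([0,0,YAW]))[0]
    p=np.array(o["ee_pos"]);m=R.T@(p-[*G,0]);print("t",round(o["t"],2),"mill pos",m.round(1),"F",np.array(o["ft_force"]).round(1),"w",round(o["width"],1))
    Rt=R@np.diag([-1,1,-1]);print("turn",cv2.Rodrigues(T.T@Rt)[0].ravel().round(3))
    for q in pts: print(q,"->",(T.T@(R@np.array(q,float)+[*G,0]-p)).round(1))
E
python3 -c "
from h import *
shift((-60,30,241))"
```

```text
t 0.2 mill pos [-431.4  442.7  241.2] F [ 0.7 -0.4 -0.5] w 87.7
turn [-0.001 -0.    -0.153]
(-60, 30, 241) -> [-429.9 -351.4    0.5]
```

```bash
python3 -m inch '[[[-108,-88,0,0,0,-0.05,0],[-215,-176,0,0,0,-0.1,0],[-322,-264,0,0,0,-0.153,0],[-430,-351,0,0,0,-0.153,0],[-430,-351,0,0,0,-0.153,0],[-430,-351,0,0,0,-0.153,0],[-430,-351,0,0,0,-0.153,0],[-430,-351,0,0,0,-0.153,0],[-430,-351,0,0,0,-0.153,0],[-430,-351,0,0,0,-0.153,0],[-430,-351,0,0,0,-0.153,0],[-430,-351,0,0,0,-0.153,0],[-430,-351,0,0,0,-0.153,0],[-430,-351,0,0,0,-0.153,0],[-430,-351,0,0,0,-0.153,0],[-430,-351,0,0,0,-0.153,0]]]'; python3 -c "
from h import *
shift((-60,30,144))
t=optics.get_image('top')['frame'][170:300,260:430,::-1];s=optics.get_image('scene')['frame'][100:310,230:430,::-1]
f=lambda i:cv2.resize(i,(400,400),interpolation=cv2.INTER_CUBIC)
cv2.imwrite('pics/z1.png',cv2.convertScaleAbs(np.hstack([f(t),f(s)]),alpha=1.5))"
```

```text
t: 1.8
ee_pos: [490.9, 136.5, 241.7]
orientation: [-0.225, -3.133, -0.0]
ft_force: [-1.4, -0.6, 0.4]
width: 0.1
grasp_force: 0.0
t 1.8 mill pos [-60.7  31.8 241.7] F [-1.4 -0.6  0.4] w 0.1
turn [ 0.    -0.     0.002]
(-60, 30, 144) -> [-0.7 -1.8 97.7]
```

View pics/z1.png

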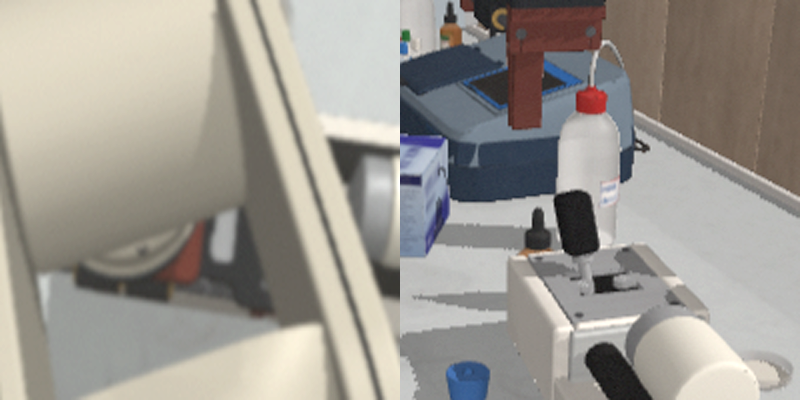

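The arm hides the gate in the top view. The scene view shows the closed fingers above and behind the knob. I'll descend and push forward.

```bash
python3 -m inch '[[[0,-2,35,0,0,0,0],[0,-2,70,0,0,0,0],[0,-2,98,0,0,0,0],[0,-2,98,0,0,0,0],[0,-2,98,0,0,0,0],[-5,-2,98,0,0,0,0],[-10,-2,98,0,0,0,0],[-14,-2,98,0,0,0,0],[-18,-2,98,0,0,0,0],[-21,-2,98,0,0,0,0],[-24,-2,98,0,0,0,0],[-27,-2,98,0,0,0,0],[-30,-2,98,0,0,0,0],[-33,-2,98,0,0,0,0],[-36,-2,98,0,0,0,0],[-36,-2,98,0,0,0,0],[-36,-2,98,0,0,0,0]]]'; python3 -c "
from h import *
shift()
s=optics.get_image('scene');R=cv2.Rodrigues(np.array([0,0,YAW]))[0]
def px(m): 
  K,C,t=cam(s);v=K@(C@(R@np.array(m,float)+[*G,0])+t);return v[:2]/v[2]
for sh in(-.13,-.06,0,.06): print(sh,px((122*np.sin(sh),28,16+122*np.cos(sh)*.97)).round(1))
f=s['frame'][150:290,260:400,::-1]
cv2.imwrite('pics/z2.png',cv2.convertScaleAbs(cv2.resize(f,(560,560),interpolation=cv2.INTER_CUBIC),alpha=1.5))"
```

```text
t: 3.6
ee_pos: [527.1, 128.0, 143.6]
orientation: [0.229, 3.133, -0.0]
ft_force: [-0.9, -0.3, -0.1]
width: 0.8
grasp_force: 0.1
t 3.6 mill pos [-23.6  28.7 143.6] F [-0.9 -0.3 -0.1] w 0.8
turn [0. 0. 0.]
-0.13 [318.1 216.5]
-0.06 [323.  215.6]
0 [327.1 215.1]
0.06 [331.3 214.9]
```

View pics/z2.png

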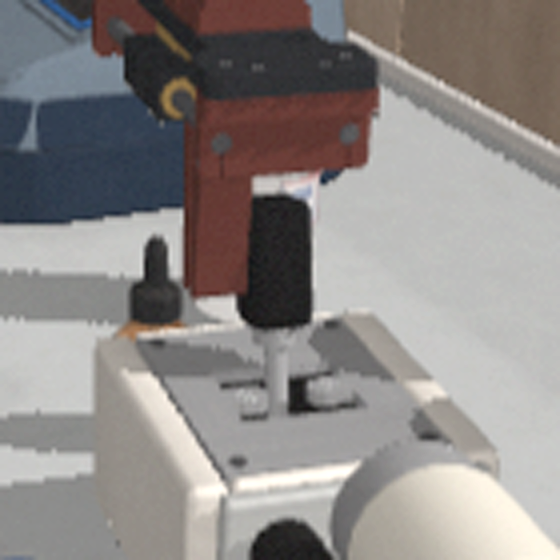

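Knob centre is at px (329.5,215.5), so shift is about 0 to +0.03, and the stem sits between the tongue tips in the cross slot. Next I'll go round to the left side and push right.

```bash
python3 -m inch '[[[18,0,0,0,0,0,0],[36,0,0,0,0,0,0],[36,26,0,0,0,0,0],[36,52,0,0,0,0,0],[36,52,0,0,0,0,0],[5,52,0,0,0,0,0],[-25,52,0,0,0,0,0],[-25,52,0,0,0,0,0],[-25,52,0,0,0,0,0],[-25,45,0,0,0,0,0],[-25,40,0,0,0,0,0],[-25,36,0,0,0,0,0],[-25,32,0,0,0,0,0],[-25,28,0,0,0,0,0],[-25,24,0,0,0,0,0],[-25,20,0,0,0,0,0],[-25,16,0,0,0,0,0],[-25,12,0,0,0,0,0],[-25,12,0,0,0,0,0]]]'; python3 -c "
from h import *
shift()"
```

```text
t: 5.55
ee_pos: [553.3, 135.8, 143.7]
orientation: [-0.229, -3.133, 0.0]
ft_force: [1.0, 0.4, 1.1]
width: 0.5
grasp_force: 0.7
t 5.55 mill pos [  1.2  40.2 143.7] F [1.  0.4 1.1] w 0.5
turn [-0.  0. -0.]
```

```bash
python3 -m inch '[[[0,-3,0,0,0,0,0],[0,-6,0,0,0,0,0],[0,-9,0,0,0,0,0],[0,-12,0,0,0,0,0],[0,-15,0,0,0,0,0],[0,-18,0,0,0,0,0],[0,-21,0,0,0,0,0],[0,-24,0,0,0,0,0],[0,-27,0,0,0,0,0],[0,-30,0,0,0,0,0],[0,-32,0,0,0,0,0],[0,-34,0,0,0,0,0],[0,-36,0,0,0,0,0],[0,-36,0,0,0,0,0],[0,-36,0,0,0,0,0]]]'; python3 -c "
from h import *
shift()
s=optics.get_image('scene');R=cv2.Rodrigues(np.array([0,0,YAW]))[0]
def px(m): 
  K,C,t=cam(s);v=K@(C@(R@np.array(m,float)+[*G,0])+t);return v[:2]/v[2]
for se in(0.1,.17,.21,.25):
 for sh in(-.06,0,.06): print(se,sh,((px((122*np.sin(sh),-122*np.sin(se),16+122*np.cos(sh)*np.cos(se)))-[260,150])*4).round())
f=s['frame'][150:290,260:400,::-1]
cv2.imwrite('pics/z3.png',cv2.convertScaleAbs(cv2.resize(f,(560,560),interpolation=cv2.INTER_CUBIC),alpha=1.5))"
```

```text
t: 7.05
ee_pos: [548.1, 100.6, 143.6]
orientation: [-0.229, -3.133, 0.0]
ft_force: [0.4, 0.3, 0.7]
width: 0.6
grasp_force: 0.4
t 7.05 mill pos [  1.1   4.6 143.6] F [0.4 0.3 0.7] w 0.6
turn [-0. -0.  0.]
0.1 -0.06 [283. 294.]
0.1 0 [301. 291.]
0.1 0.06 [318. 290.]
0.17 -0.06 [290. 305.]
0.17 0 [307. 302.]
0.17 0.06 [325. 301.]
0.21 -0.06 [294. 312.]
0.21 0 [311. 309.]
0.21 0.06 [329. 308.]
0.25 -0.06 [298. 319.]
0.25 0 [315. 317.]
0.25 0.06 [333. 315.]
```

View pics/z3.png

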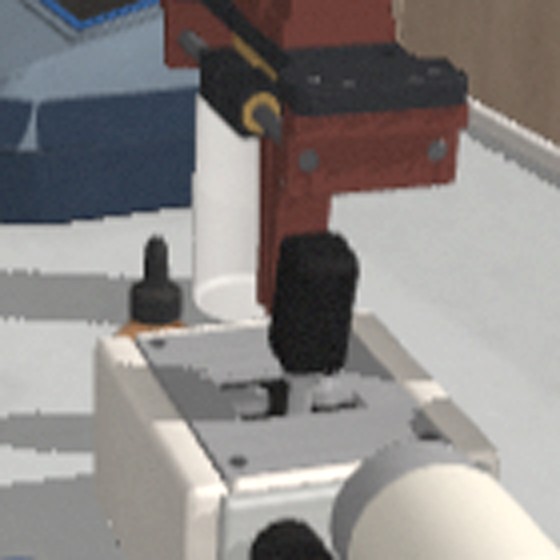

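Knob centre is at (314,304) in the crop, so select ≈ 0.18 and shift ≈ 0.01: just inside the right column. I'll push 3 mm further for margin, then go round behind it.

```bash
python3 -m inch '[[[0,-2,0,0,0,0,0],[0,-3,0,0,0,0,0],[0,-3,0,0,0,0,0],[0,15,0,0,0,0,0],[0,45,0,0,0,0,0],[0,50,0,0,0,0,0],[30,50,0,0,0,0,0],[60,50,0,0,0,0,0],[60,50,0,0,0,0,0],[60,15,0,0,0,0,0],[60,-20,0,0,0,0,0],[60,-29,0,0,0,0,0],[60,-29,0,0,0,0,0],[45,-29,0,0,0,0,0],[40,-29,0,0,0,0,0],[36,-29,0,0,0,0,0],[32,-29,0,0,0,0,0],[28,-29,0,0,0,0,0],[28,-29,0,0,0,0,0]]]'; python3 -c "
from h import *
shift()"
```

```text
t: 9.0
ee_pos: [516.6, 76.2, 143.7]
orientation: [0.229, 3.133, 0.0]
ft_force: [-0.2, 0.6, 0.6]
width: 0.4
grasp_force: 0.0
t 9.0 mill pos [-26.4 -24.1 143.7] F [-0.2  0.6  0.6] w 0.4
turn [0. 0. 0.]
```

```bash
python3 -m inch '[[[-3,0,0,0,0,0,0],[-6,0,0,0,0,0,0],[-9,0,0,0,0,0,0],[-12,0,0,0,0,0,0],[-15,0,0,0,0,0,0],[-18,0,0,0,0,0,0],[-21,0,0,0,0,0,0],[-24,0,0,0,0,0,0],[-26,0,0,0,0,0,0],[-28,0,0,0,0,0,0],[-29,0,0,0,0,0,0],[-30,0,0,0,0,0,0],[-30,0,0,0,0,0,0]]]'; python3 -c "
from h import *
shift()"; python3 -m inch '[[[-0.5,0,0,0,0,0,0],[-1,0,0,0,0,0,0],[-1.5,0,0,0,0,0,0],[-2,0,0,0,0,0,0],[-2,0,0,0,0,0,0]]]'
```

```text
t: 10.3
ee_pos: [545.9, 71.7, 143.6]
orientation: [-0.229, -3.133, 0.0]
ft_force: [-0.9, 1.2, -0.6]
width: 0.6
grasp_force: 0.6
t 10.3 mill pos [  3.2 -24.3 143.6] F [-0.9  1.2 -0.6] w 0.6
turn [-0. -0.  0.]
t: 10.8
ee_pos: [548.0, 71.4, 143.7]
orientation: [0.229, 3.133, -0.0]
ft_force: [-1.2, 0.4, -1.3]
width: 0.4
grasp_force: 0.7
```

```bash
python3 -m inch '[[[-0.5,0,0,0,0,0,0],[-1,0,0,0,0,0,0],[-1.5,0,0,0,0,0,0],[-2,0,0,0,0,0,0],[-2,0,0,0,0,0,0]]]';python3 -c "
from h import *
shift()
s=optics.get_image('scene');R=cv2.Rodrigues(np.array([0,0,YAW]))[0]
def px(m): 
  K,C,t=cam(s);v=K@(C@(R@np.array(m,float)+[*G,0])+t);return v[:2]/v[2]
for se in(.17,.21,.25):
 for sh in(0.2,.25,.295): print(se,sh,((px((122*np.sin(sh),-122*np.sin(se),16+122*np.cos(sh)*np.cos(se)))-[260,150])*4).round())
f=s['frame'][150:290,260:400,::-1]
cv2.imwrite('pics/z4.png',cv2.convertScaleAbs(cv2.resize(f,(560,560),interpolation=cv2.INTER_CUBIC),alpha=1.5))"
```

```text
t: 11.3
ee_pos: [550.0, 71.1, 143.7]
orientation: [0.229, 3.133, 0.0]
ft_force: [-1.9, 0.1, 0.9]
width: 0.5
grasp_force: 0.6
t 11.3 mill pos [  7.3 -24.3 143.7] F [-1.9  0.1  0.9] w 0.5
turn [0. 0. 0.]
0.17 0.2 [364. 302.]
0.17 0.25 [378. 304.]
0.17 0.295 [390. 306.]
0.21 0.2 [368. 309.]
0.21 0.25 [382. 310.]
0.21 0.295 [394. 312.]
0.25 0.2 [373. 316.]
0.25 0.25 [386. 318.]
0.25 0.295 [398. 320.]
```

View pics/z4.png

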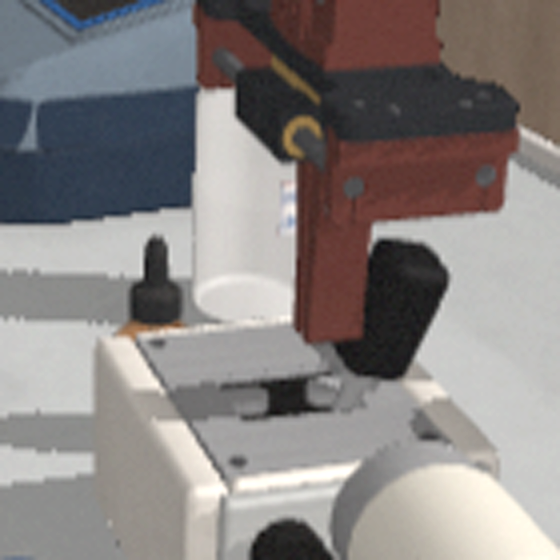

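Knob is at about (393,308), so shift is about 0.28–0.29. It's almost home. I'll edge on until the end stop shows as force.

```bash
python3 -m inch '[[[-0.5,0,0,0,0,0,0],[-1,0,0,0,0,0,0],[-1,0,0,0,0,0,0]]]'; python3 -m inch '[[[-0.5,0,0,0,0,0,0],[-1,0,0,0,0,0,0],[-1,0,0,0,0,0,0]]]'
```

```text
t: 11.65
ee_pos: [550.8, 71.0, 143.6]
orientation: [-0.229, -3.133, 0.0]
ft_force: [-2.1, 0.4, -0.0]
width: 0.4
grasp_force: 0.8
t: 11.95
ee_pos: [551.4, 70.9, 143.5]
orientation: [-0.229, -3.132, 0.0]
ft_force: [-3.8, 0.8, -0.4]
width: 0.4
grasp_force: 1.8
```

```bash
python3 -m inch '[[[-0.5,0,0,0,0,0,0],[-1,0,0,0,0,0,0],[-1,0,0,0,0,0,0]]]'; python3 -m inch '[[[-0.5,0,0,0,0,0,0],[-1,0,0,0,0,0,0],[-1,0,0,0,0,0,0]]]'
```

```text
t: 12.25
ee_pos: [551.8, 70.8, 143.3]
orientation: [-0.229, -3.131, 0.0]
ft_force: [-6.1, 0.8, 0.3]
width: 0.3
grasp_force: 2.9
t: 12.55
ee_pos: [552.2, 70.7, 143.3]
orientation: [-0.229, -3.13, 0.0]
ft_force: [-8.5, 2.0, 1.5]
width: 0.1
grasp_force: 4.0
```

The force is rising while the finger barely advances, so the stick is on the end stop. I'll withdraw back and up, then check.

```bash
python3 -m inch '[[[10,0,0,0,0,0,0],[40,0,0,0,0,0,0],[70,0,0,0,0,0,0],[70,0,-40,0,0,0,0],[90,0,-80,0,0,0,0],[130,0,-120,0,0,0,0],[150,0,-120,0,0,0,0],[150,0,-120,0,0,0,0],[150,0,-120,0,0,0,0],[150,0,-120,0,0,0,0]]]';python3 -c "
from h import *
shift()
s=optics.get_image('scene');f=s['frame'][150:320,230:430,::-1];t=optics.get_image('top')['frame'][150:320,250:450,::-1]
g=lambda i:cv2.resize(i,(400,340),interpolation=cv2.INTER_CUBIC)
cv2.imwrite('pics/z5.png',cv2.convertScaleAbs(np.hstack([g(t),g(f)]),alpha=1.5))"
```

```text
t: 13.55
ee_pos: [406.5, 92.3, 263.5]
orientation: [0.229, 3.132, 0.0]
ft_force: [-0.3, 0.3, 0.6]
width: 0.5
grasp_force: 0.0
t 13.55 mill pos [-137.7  -24.2  263.5] F [-0.3  0.3  0.6] w 0.5
turn [0.    0.001 0.   ]
```

View pics/z5.png

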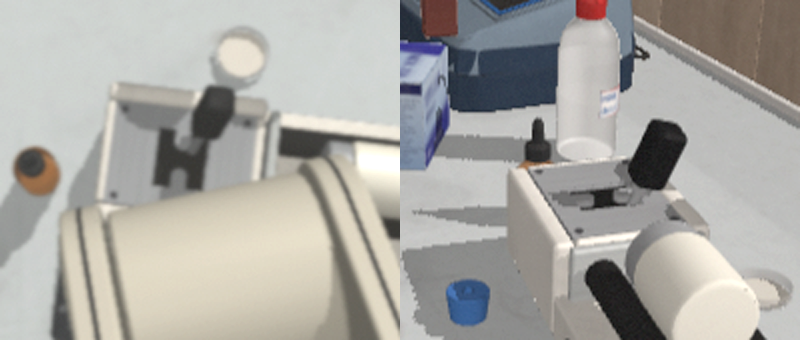

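The knob leans far and right, in the far right slot (top crop (213,112), scene crop (657,153)). The jar, stopper, petri dish and bottle haven't moved, and the hand is clear.

```bash
python3 -c "
from workcell import ctrl
print(ctrl.close_job())"
```

```text
the job is handed in; nothing more can be done
None
```

The mill is in third gear: the stick is against the end stop of the far right slot, pushed there with closed fingertips only. The jar and surrounding items look unmoved, the hand is clear, and the job was handed in at about 14 s.

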